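# Lock the anchor pin of a tube frame with its R-clip

## Robot

A 6-joint arm with a two-finger parallel gripper is mounted at the origin on the work surface. World frame = base frame: x ahead of the robot, y to its left, z up, the work surface at z = 0. Lengths are in mm, angles in rad, forces in N, time in s.
With the tool pointing down it reaches from about 325 to 875 mm from the base axis. Payload 4.4 kg.
Tool frame: the origin (TCP) lies on the centre line of the jaws, within the pads' length; the fingertips stand ahead of it and the grasp point (between the pads) lies 6 mm ahead of it (ctrl.tcp_to_tips is the z of the fingertips in the tool frame, in mm); z points along the fingers, y is the direction in which the jaws open and shut (so a half turn about z gives the same grasp; the last joint's range is limited). The gripper opens to 85 mm and grips with 20 to 120 N. Pads are 22 mm wide; open, the fingers measure 114 mm over their backs; the gripper's body (76 mm by 85 mm) begins 54 mm behind the grasp point. The pads swing forward as they close: fully open they stand 13 mm farther back than shut.
Start: joints at [-1.315, 0.207, 1.542, -0, 1.393, -0.15], TCP at [226.972, -528.31, 256.282] pointing down, gripper open.
Joint ranges: [-2.73, 2.73], [-0.86, 2.22], [0.23, 2.46], [-1.11, 4.25], [0.08, 2.63], [-2.82, 2.82]. Speed limits (rad/s): [2.79, 2.79, 3.14, 3.14, 3.14, 3.14].

## Interface

Orientations are given as a 3x3 rotation matrix whose columns are the frame's x, y, z axes.
In Python, from plant import ctrl, sensors, optics gives the robot as it stands. Calls block until the motion is done:
- ctrl.move_ptp(position, orientation): joint-space move of the TCP to a pose.
- ctrl.move_l(position, rot=None, vel=150, threshold=None): straight line of the TCP; rot=None keeps the orientation; vel is the mean speed in mm/s. With threshold (N) it stops when the force on the tool has changed by that much, and returns True; else False.
- ctrl.set_joints(angles): joint-space move.
- ctrl.gripper_to(opening, force=None): finger opening in mm; force is the grip in N (None keeps the last); returns when the fingers have stopped.
- ctrl.hold(seconds).
- ctrl.solve_ik(position, orientation): joint angles nearest the present ones, or None.
- sensors.read_state(): the state.
- optics.grab_frame(name): name is "scene" or "top"; returns (picture, depth): 400x640x3 uint8, red, green, blue; 400x640 float32, mm along the optical axis (not along the pixel's ray), 0 where there is no reading.
- optics.camera_params(name): a dict with "mtx" (3x3 intrinsics, pixels), "R" (3x3) and "t" (3): a world point X has camera coordinates R X + t. Camera axes: x right, y down, z forward; pixel columns grow to the right and rows downward; lengths in mm; the calibration is good to about 2 mm. A picture is of the moment at which its call begins. camera_params takes no time and is no camera call.
A pose or a line that the arm cannot do raises ctrl.MotionError and nothing moves.
- ctrl.finish_job(): hands the job in, once; it reports no verdict.
The state is a dict: "t": time; "q": joint angles; "qvel": joint speeds; "tau": joint torques, N m; "eef_pos": TCP position; "eef_rot": TCP orientation; "force": force on the tool from outside, world axes, zero at the start; "wrist_torque": the same for the moment, N m; "grip_width": finger opening in mm.
Only numpy, scipy, OpenCV 4.12 (cv2) and the standard library are available. Lean on these libraries where they do the work, as an engineer would, in place of code of your own. Each camera call takes 0.05 s, during which the arm holds its last target.

## Task

Slide the brass clevis pin in until its head is against the fork. Take the R-clip from the wooden holder, start its straight leg in the pin's cross-hole so that it stands there by itself, and let go of it; then push it down by its orange grip until the bent leg has snapped round the underside of the pin. Leave the jar, the wrench and the wooden offcut where they are.

Things in the scene. Friction and masses are not known exactly. Their poses are not given: they have to be found in the camera images.
- pin (a joint): how far the brass clevis pin (shaft 24 mm across) is slid into the grey fork, m: 0 drawn back, 0.040 fully home (a hard stop, head against the fork). It starts at 0 to 0.012, slides against about 4 N of friction and stays where it is left.
- fork: grey fork fixed to the bench, holding the pin; origin on the bench under its middle. Two cheeks, 97 mm tall, 60 mm over their outer faces (along y, the pin's direction), an aluminium lug between them, on a base plate 120 (x) by 170 (y) by 8 mm. A 34 mm tube leaves it to its +x at the pin's height, 75 mm, and ends 225 mm from the origin.
- pin_head (a point): middle of the outer flat face of the pin's round head (40 mm across, 10 mm thick), 75 mm above the bench. +y of this frame is level, along the pin, the way it must be pushed; +z is up. With the pin home this face is 40 mm from the fork's middle.
- pin_hole (a point): centre of the pin's vertical cross-hole (8 mm square, right through), on the shaft's axis 75 mm above the bench, 84 mm along +y from pin_head; axes as there. Its mouth is about 11 mm above this point. It is hidden in the fork until the pin is home; then it is 14 mm outside the far cheek and 16 mm from the pin's end.
- clip_grip (a point): centre of the R-clip's orange grip block, 30 mm (x) by 14 mm (y) by 30 mm high (z up). The springy bent leg hangs under its +x side, in the clip's x-z plane. That plane must be square to the pin (clip's y along the pin), the bent leg on either side. It starts standing in the holder's slot, tip 8 mm above the bench, and lifts straight out. Home, this point is 44 mm above the pin's axis.
- clip_tip (a point): round lower end of the clip's straight leg (steel wire 5 mm thick), 85 mm below and 3 mm to the -x side of clip_grip; the leg shows 70 mm below the grip. With the tip about 13 mm below the shaft's axis the bent leg's flared end (10 mm higher) comes to rest on the shaft and the clip stands by itself. Home, it is 41 mm below the axis.
- clip_leg (a joint): how far the bent leg is sprung outward, rad: 0 at rest, up to about 0.12 as it rides over the shaft, near 0 again once it has snapped round it. Pushing it over takes roughly 3 to 15 N down on the grip.
- holder: slotted wooden holder, fixed, 60 by 40 mm (x from -25 to +35 mm, y +-20 mm), 63 mm high; origin on the bench under the straight leg's place; its slot runs along its x. The clip's axes are about parallel to it.
- jar: clear jar with white cap, 60 mm across, 85 mm high, loose; origin at the middle of its underside. To be left alone.
- wrench: loose steel wrench lying on the bench; origin at its middle. To be left alone.
- offcut: loose wooden offcut with saw-cut sides, 50 by 50 by 60 mm high; origin at the middle of its underside. To be left alone.
There are look-alikes about, which are no part of the job. What is shaped like the part that bears clip_grip but blue or purple is not meant.

How it is judged (in metres and radians):
On the way, in this order (a step that is already met when the one before it is completed fails the run):
1. the pin is home, its head against the fork (value of joint pin above 0.037 m), for 0.2 s.
2. the clip stands by itself with its straight leg in the cross-hole, let go, its bent leg not yet round the pin (value of joint pin above 0.037 m and horizontal distance between clip_tip and pin_hole below 0.006 m and z of clip_tip in the frame of pin_hole between -0.026 and 0.006 m and contact force between clip and the fingers below 0.05 N and angle between clip_grip's own z axis and vertical below 0.3 rad), for 0.2 s.
At the end, for the whole second after the job is handed in: The pin is home (within 3 mm), the clip's straight leg is right through the cross-hole (its tip at least 33 mm below the shaft's axis, within 7 mm of the hole's centre line, the clip within 0.25 rad of upright), the bent leg has sprung back round the shaft (under 0.08 rad), and the clip is at rest (value of joint pin above 0.037 m and horizontal distance between clip_tip and pin_hole below 0.007 m and z of clip_tip in the frame of pin_hole below -0.033 m and value of joint clip_leg below 0.08 rad and angle between clip_grip's own z axis and vertical below 0.25 rad and linear speed of clip below 0.02 m/s); the robot touches nothing.
It fails at once if the jar was moved more than 30 mm (distance of jar from where it was at the start of the episode above 0.03 m).
It fails at once if the wrench was moved more than 30 mm (distance of wrench from where it was at the start of the episode above 0.03 m).
It fails at once if the offcut was moved more than 30 mm (distance of offcut from where it was at the start of the episode above 0.03 m).
It also fails if it takes over 58 s, if anything falls off the work surface, if the arm or the gripper's body presses on something with over 40 N, if the wrist force passes 120 N, or if a joint passes its speed limit or range.

## Working session

There is one attempt and no reset: what is moved stays moved. The work goes in short steps, each a Python script; the robot and the scene stay as the last script left them, time stands still between calls to the robot, and variables do not carry over. Pictures are saved under pics/ and viewed, and the job is handed in when it is done.

```bash
ls; mkdir -p pics; python3 - <<'E'
from plant import ctrl,sensors,optics
import cv2,numpy as np
for n in("scene","top"):
    p,d=optics.grab_frame(n); cv2.imwrite(f"pics/{n}0.png",p[:,:,::-1]); np.savez(f"{n}0.npz",p=p,d=d,**optics.camera_params(n))
    c=optics.camera_params(n); print(n,c)
print(sensors.read_state(),ctrl.tcp_to_tips)
E
```

```text
pics
scene {'mtx': array([[509.75786983,   0.        , 318.69901971],
       [  0.        , 509.75786983, 206.9196545 ],
       [  0.        ,   0.        ,   1.        ]]), 'R': array([[ 0.66187707,  0.74956473,  0.00845293],
       [ 0.60159308, -0.5244208 , -0.60255173],
       [-0.44721863,  0.4039004 , -0.79803506]]), 't': array([-414.07061629, -247.2641164 , 1611.0406794 ])}
top {'mtx': array([[430.28662021,   0.        , 320.19648784],
       [  0.        , 430.28662021, 196.63526101],
       [  0.        ,   0.        ,   1.        ]]), 'R': array([[-0.00704902, -0.99997247,  0.00231919],
       [-0.99200749,  0.00670064, -0.12600099],
       [ 0.12598198, -0.00318884, -0.99202741]]), 't': array([ 44.11643677, 577.3302707 , 949.39287552])}
{'t': 0.1, 'q': array([-1.31553186e+00,  2.07350959e-01,  1.54282639e+00, -2.52145608e-06,
        1.39352765e+00, -1.50481262e-01]), 'qvel': array([-0.00098893, -0.00123637, -0.00109165, -0.00209969,  0.00078506,
       -0.00151025]), 'tau': array([-3.80419960e-04, -3.84090614e+01, -2.92548180e+01, -9.56353733e-05,
        4.85979079e-03,  2.20915399e-05]), 'eef_pos': array([ 226.78889378, -527.68388422,  255.22539787]), 'eef_rot': array([[ 9.18808218e-01,  3.94703902e-01, -5.35770707e-04],
       [ 3.94704141e-01, -9.18806000e-01,  2.04326836e-03],
       [ 3.14216657e-04, -2.08884268e-03, -9.99997769e-01]]), 'force': array([0.58442678, 0.01808581, 0.06031157]), 'wrist_torque': array([ 0.00924032,  0.01542098, -0.03391601]), 'grip_width': 85.68379996699521} 25.0
```

View pics/scene0.png

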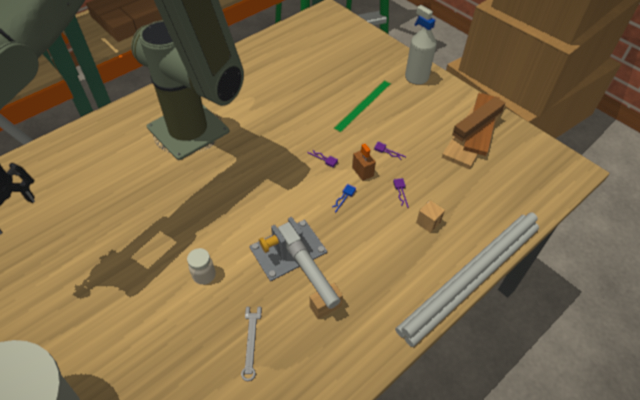

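View pics/top0.png

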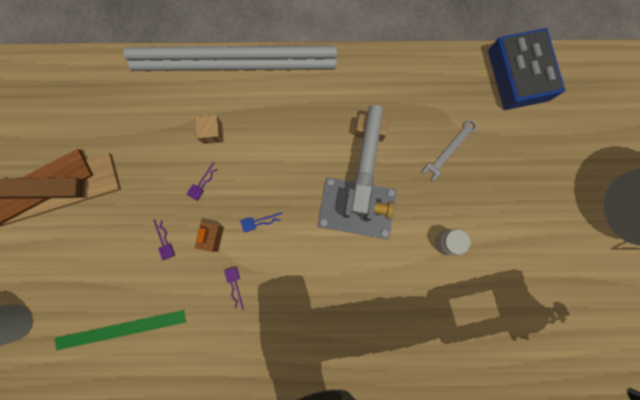

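```bash
cat > h.py <<'E'
import numpy as np,cv2
def load(f):
    z=np.load(f); return z['p'],z['d'],z['mtx'],z['R'],z['t']
def cloud(f):
    p,d,K,R,t=load(f)
    v,u=np.mgrid[:400,:640]
    c=np.stack([(u-K[0,2])/K[0,0]*d,(v-K[1,2])/K[1,1]*d,d],-1)
    return p,d,(c-t)@R
def proj(f,X):
    p,d,K,R,t=load(f); c=R@np.asarray(X,float)+t; c=K@c; return c[:2]/c[2]
def snap(n,name):
    from plant import optics
    p,d=optics.grab_frame(n); np.savez(name+".npz",p=p,d=d,**optics.camera_params(n)); return p,d
def crop(f,u0,v0,u1,v1,s,out):
    p=np.load(f)['p'][v0:v1,u0:u1,::-1]; cv2.imwrite(out,cv2.resize(p,None,fx=s,fy=s,interpolation=cv2.INTER_CUBIC))
E
python3 - <<'E'
from h import *
a=lambda f,b,s:cv2.resize(np.load(f)['p'][b[1]:b[3],b[0]:b[2],::-1],s,interpolation=cv2.INTER_CUBIC)
A=a('scene0.npz',(300,130,420,220),(400,300));B=a('scene0.npz',(240,205,360,295),(400,300))
C=a('top0.npz',(150,180,270,270),(400,300));D=a('top0.npz',(310,160,430,250),(400,300))
cv2.imwrite('pics/crops0.png',np.vstack([np.hstack([A,B]),np.hstack([C,D])]))
for f in('scene0.npz','top0.npz'):
    p,d,X=cloud(f); hsv=cv2.cvtColor(p,cv2.COLOR_RGB2HSV)
    orange=(hsv[...,0]<12)&(hsv[...,1]>220)&(hsv[...,2]>150)
    brass=(hsv[...,0]>15)&(hsv[...,0]<25)&(hsv[...,1]>190)&(hsv[...,2]>120)
    for nm,m in(('or',orange),('brass',brass)):
        n,l,s,c=cv2.connectedComponentsWithStats(m.astype(np.uint8))
        for i in range(1,n):
            if s[i,4]>15:
                P=X[l==i]; print(f,nm,c[i],s[i],P.min(0).round(),np.median(P,0).round(),P.max(0).round())
E
```

```text
scene0.npz brass [268.18110236 242.02362205] [260 236  17  14 127] [ 536. -118.   71.] [ 552. -103.   85.] [564. -78.  96.]
```

View pics/crops0.png

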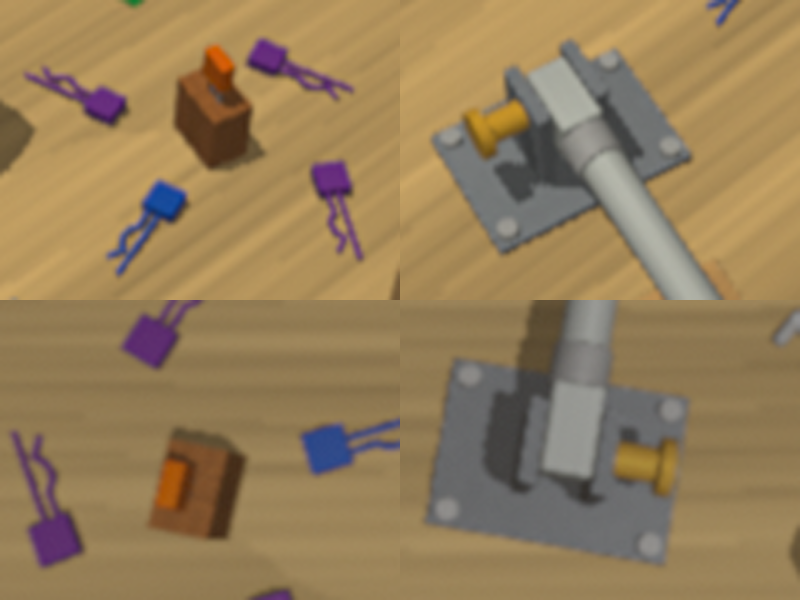

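The target is the orange-gripped clip standing in the holder (scene 366,150; top 202,234). The blue one (scene 349,190) and the purple ones (scene 330,160; 382,148; 400,184) lie flat and have the wrong colour. The crop confirms orange. Next I measure.

```bash
python3 - <<'E'
from h import *
for f in('scene0.npz','top0.npz'):
    p,d,X=cloud(f); c=np.load(f); print(f,'cam',(-c['R'].T@c['t']).round())
    hsv=cv2.cvtColor(p,cv2.COLOR_RGB2HSV)
    bx=(X[...,0]>380)&(X[...,0]<640)&(X[...,1]>-200)&(X[...,1]<60)&(d>0)
    bh=(X[...,0]>400)&(X[...,0]<620)&(X[...,1]>200)&(X[...,1]<340)&(d>0)
    def rect(m,nm):
        P=X[m]; 
        if len(P)<6: print(nm,len(P));return
        r=cv2.minAreaRect(P[:,:2].astype(np.float32)); print(nm,len(P),np.round(r[0],1),np.round(r[1],1),round(r[2],1),'z',np.median(P[:,2]).round(1),P[:,2].min().round(),P[:,2].max().round())
    rect(bx&(X[...,2]>4)&(X[...,2]<12),'plate')
    rect(bx&(X[...,2]>93)&(X[...,2]<105)&(hsv[...,1]<80),'cheektop')
    rect(bh&(X[...,2]>58)&(X[...,2]<68),'holdertop')
    o=bh&(hsv[...,0]<14)&(hsv[...,1]>200)&(hsv[...,2]>150)
    rect(o,'orange'); rect(bh&(X[...,2]>104),'griptop')
    ys,xs=np.where(o); print(p[ys,xs][:5], X[o][::6].round())
E
```

```text
scene0.npz cam [1143. -470. 1140.]
plate 1324 [509.  -70.3] [254. 258.] 0.2 z 7.2 4.0 12.0
cheektop 472 [581.6 -52.8] [ 60.1 109.8] 79.6 z 96.0 93.0 103.0
holdertop 168 [489.4 291.9] [44.2 63.1] 75.5 z 61.6 58.0 67.0
orange 28 [492.6 289.4] [10.5 28.2] 67.0 z 105.3 98.0 112.0
griptop 35 [491.7 290.8] [14.6 31.1] 79.4 z 106.4 104.0 112.0
[[208  92   4]
 [211  91   6]
 [209  93   3]
 [196  85   8]
 [210  92   9]] [[479. 294. 101.]
 [493. 292. 109.]
 [501. 292. 112.]
 [495. 287. 102.]
 [504. 286. 106.]]
top0.npz cam [ 453.   43. 1014.]
plate 2457 [512.  -69.2] [258.4 246.2] 89.3 z 7.8 4.0 12.0
cheektop 800 [583.4 -52.1] [ 59.8 114. ] 79.7 z 96.6 93.0 102.0
holdertop 375 [488.2 292.4] [41.1 60.1] 77.4 z 62.7 58.0 68.0
orange 5
griptop 94 [489.6 291.3] [14.1 29.3] 79.0 z 107.2 104.0 111.0
[[159  84  23]
 [161  82  19]
 [163  84  20]
 [162  85  23]
 [151  81  27]] [[497. 295. 110.]]
```

```bash
python3 - <<'E'
from h import *
for f in('scene0.npz','top0.npz'):
    p,d,X=cloud(f); hsv=cv2.cvtColor(p,cv2.COLOR_RGB2HSV)
    bx=(X[...,0]>400)&(X[...,0]<640)&(X[...,1]>-180)&(X[...,1]<60)&(d>0)
    m=bx&(X[...,2]>4)&(X[...,2]<12)&(hsv[...,1]<90)
    n,l,s,c=cv2.connectedComponentsWithStats(m.astype(np.uint8)); i=1+np.argmax(s[1:,4])
    P=X[l==i];print(f,'plate',cv2.minAreaRect(P[:,:2].astype(np.float32)),len(P))
    m=bx&(X[...,2]>94)&(X[...,2]<100)&(hsv[...,1]<90)
    P=X[m]
    th=np.radians(-10.2);ex=np.array([np.cos(th),np.sin(th)]);ey=np.array([-ex[1],ex[0]])
    print('cheek u',np.percentile(P[:,:2]@ex,[0,1,50,99,100]),'v',np.percentile(P[:,:2]@ey,[0,1,2,98,99,100]))
    m=bx&(hsv[...,0]>13)&(hsv[...,0]<26)&(hsv[...,1]>150)&(X[...,2]>50)
    P=X[m]; v=P[:,:2]@ey;u=P[:,:2]@ex
    print('brass',len(P),'v',np.percentile(v,[0,2,10,50,98]).round(1))
    for a in range(int(v.min()),int(v.max())+1,3):
        k=(v>=a)&(v<a+3)
        if k.any():print(a,k.sum(),'u',u[k].min().round(1),u[k].max().round(1),'z',P[k,2].min().round(1),P[k,2].max().round(1))
E
```

```text
scene0.npz plate ((549.6783447265625, -88.78965759277344), (87.00685119628906, 122.6952896118164), 79.03953552246094) 773
cheek u [526.73211618 529.81441917 565.24744907 620.08281048 630.78857124] v [20.99377463 22.20740432 22.5286484  80.65344194 80.9709878  81.55805379]
brass 168 v [-18.8 -18.4 -17.9  -4.4  20.2]
-18 22 u 541.1 578.6 z 74.0 96.2
-15 20 u 544.0 575.3 z 75.8 95.7
-12 14 u 542.4 573.1 z 80.4 96.4
-9 7 u 558.3 571.3 z 81.7 96.1
-6 10 u 553.7 568.1 z 75.4 87.7
-3 8 u 550.4 566.3 z 77.7 86.1
0 11 u 551.5 566.3 z 75.7 87.6
3 10 u 554.1 565.8 z 77.0 89.7
6 9 u 552.4 567.7 z 78.1 86.9
9 10 u 554.5 567.0 z 74.8 91.5
12 10 u 550.8 565.9 z 71.3 87.3
15 9 u 551.3 565.3 z 71.8 87.2
18 11 u 548.7 565.8 z 69.4 86.6
21 2 u 558.1 561.9 z 81.6 85.9
top0.npz plate ((554.6205444335938, -47.21588897705078), (170.20774841308594, 119.76192474365234), 79.6512680053711) 2019
cheek u [526.33639561 528.04868951 563.47800616 621.39430355 638.68696684] v [22.12515211 22.86684849 23.44339455 80.78041432 81.2375619  81.983381  ]
brass 177 v [-15.8 -15.3 -12.9  -1.9  18.2]
-15 18 u 536.9 566.9 z 84.5 96.4
-12 23 u 536.3 569.3 z 81.7 95.3
-9 23 u 538.2 566.8 z 77.9 96.4
-6 14 u 544.4 562.0 z 81.8 88.1
-3 12 u 543.9 561.4 z 79.3 88.5
0 12 u 545.4 560.5 z 79.8 89.0
3 13 u 544.7 562.6 z 82.1 88.7
6 11 u 544.5 562.1 z 80.8 88.3
9 15 u 543.8 561.7 z 82.4 88.0
12 12 u 543.8 563.3 z 79.6 88.7
15 13 u 543.3 562.4 z 80.0 88.9
18 5 u 547.2 560.2 z 81.3 87.2
```

```bash
cat >> h.py <<'E'
TH=np.radians(-10.3); EX=np.array([np.cos(TH),np.sin(TH),0]);EY=np.array([-EX[1],EX[0],0]);EZ=np.array([0,0,1.])
def W(u,v,z): return u*EX+v*EY+z*EZ
def UV(p): return np.array([p@EX,p@EY,p[2]]).round(2)
# fork centre in uv
FU,FV=554.2,51.8
def rot(xdir):
    z=-EZ; y=np.cross(z,xdir); return np.column_stack([xdir,y,z])
def st():
    from plant import sensors
    s=sensors.read_state(); return round(s['t'],2),UV(s['eef_pos']),UV(s['force']),round(s['grip_width'],1)
E
python3 - <<'E'
from h import *
from plant import ctrl
print(W(FU,FV,0))
p,d,X=cloud('top0.npz'); print('jar',X[241,455],X[128,207],X[150,450])
for nm,xd in(('+ey',EY),('-ey',-EY),('ex',EX),('-ex',-EX)):
    for P in(W(FU,-60,160),W(FU,FV+44,200)):
        try:print(nm,np.round(ctrl.solve_ik(P,rot(xd)),2))
        except Exception as e:print(nm,e)
    print(ctrl.solve_ik(np.array([490,291,150.]),rot(xd)))
E
```

```text
[554.53104277 -48.12694265   0.        ]
jar [ 473.25065245 -248.07718283   87.85646374] [734.62585304 297.67868647  58.47168188] [ 691.88011508 -271.66190938    6.84141139]
+ey [-0.44  0.27  1.68 -0.    1.2  -0.26]
+ey [-0.16  0.23  1.63 -0.    1.28  0.02]
[ 3.84066999e-01  3.04177262e-01  1.65389236e+00 -4.44089210e-16
  1.18352303e+00  5.63835912e-01]
-ey unsupported operand type(s) for *: 'NoneType' and 'float'
-ey unsupported operand type(s) for *: 'NoneType' and 'float'
[ 3.84066999e-01  3.04177262e-01  1.65389236e+00 -4.44089210e-16
  1.18352303e+00 -2.57775674e+00]
ex [-0.44  0.27  1.68 -0.    1.2   1.31]
ex [-0.16  0.23  1.63 -0.    1.28  1.59]
[ 3.84066999e-01  3.04177262e-01  1.65389236e+00 -4.44089210e-16
  1.18352303e+00  2.13463224e+00]
-ex [-0.44  0.27  1.68 -0.    1.2  -1.83]
-ex [-0.16  0.23  1.63 -0.    1.28 -1.55]
[ 3.84066999e-01  3.04177262e-01  1.65389236e+00 -4.44089210e-16
  1.18352303e+00 -1.00696041e+00]
```

```bash
sed -i 's/FU,FV=.*/FU,FV=554.5,52.7/' h.py; python3 - <<'E'
from h import *
from plant import ctrl
R=rot(EY)
ctrl.move_ptp(W(FU,-60,230),R)
ctrl.gripper_to(0,30)
ctrl.move_l(W(FU,-60,88),vel=200)
print(st())
print(ctrl.move_l(W(FU,0,88),vel=30,threshold=2.5)); print(st())
print(ctrl.move_l(W(FU,30,88),vel=25,threshold=18)); print(st())
ctrl.hold(0.3);print(st())
snap('scene','scene1');snap('top','top1');crop('scene1.npz',220,190,380,310,5,'pics/s1.png');crop('top1.npz',300,160,420,250,6,'pics/t1.png')
E
```

```text
(3.48, array([555.57, -60.23,  89.08]), array([ 0.73, -0.08,  0.99]), 0.1)
True
(4.64, array([554.01, -26.09,  87.48]), array([-0.72,  0.22,  1.13]), -0.0)
True
(5.94, array([553.29,   2.68,  86.92]), array([-0.85, -0.49,  0.4 ]), 0.3)
(6.24, array([551.55,   1.94,  85.34]), array([-1.02,  0.32, -1.04]), 0.0)
```

View pics/s1.png

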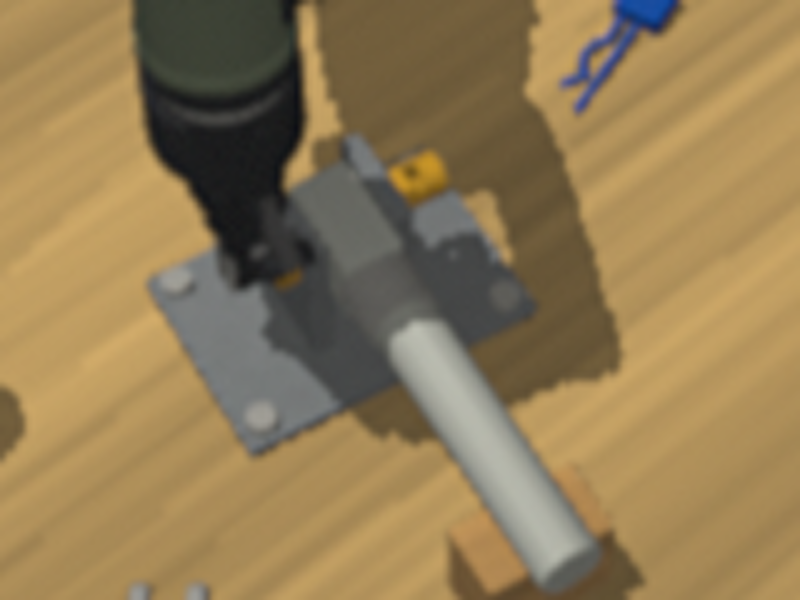

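The head end is hidden behind the fingers. The far end of the pin sticks out, with the cross-hole visible at crop (412,172), about scene (302,224). The eef readings seem to wander, so I check the noise and how far the pin went in.

```bash
python3 - <<'E'
from h import *
from plant import ctrl
for i in range(6): print(st()); ctrl.hold(0.03)
print(ctrl.move_l(W(554.5,30,88),vel=25,threshold=18)); print(st())
ctrl.hold(.25);print(st())
E
```

```text
(6.34, array([551.43,   1.64,  85.18]), array([-0.36,  0.22, -0.29]), 0.1)
(6.38, array([551.4 ,   1.57,  85.15]), array([-0.28,  0.33, -0.49]), 0.1)
(6.41, array([551.41,   1.49,  85.17]), array([ 0.05,  0.2 , -0.03]), -0.0)
(6.44, array([551.4 ,   1.47,  85.15]), array([-0.1 ,  0.65, -0.52]), -0.1)
(6.47, array([551.39,   1.43,  85.12]), array([ 0.2 , -0.27,  0.85]), -0.1)
(6.51, array([551.4 ,   1.4 ,  85.12]), array([-0.44,  0.89,  0.09]), -0.3)
True
(7.02, array([551.47,   2.6 ,  85.2 ]), array([ 0.61, -1.94,  1.46]), 0.2)
(7.27, array([551.31,   2.57,  84.93]), array([ 1.16, -2.02,  1.41]), -0.2)
```

```bash
python3 - <<'E'
from h import *
from plant import ctrl
R=rot(EY)
ctrl.move_l(W(552,-12,88),vel=150)
ctrl.move_l(W(552,-12,200),vel=300)
ctrl.gripper_to(52,20)
ctrl.move_ptp(W(554.5,240,200),R); print(st())
snap('scene','scene2');snap('top','top2')
a=lambda f,b,s:cv2.resize(np.load(f)['p'][b[1]:b[3],b[0]:b[2],::-1],s,interpolation=cv2.INTER_CUBIC)
cv2.imwrite('pics/c2.png',np.hstack([a('scene2.npz',(260,200,320,260),(400,400)),a('top2.npz',(320,170,400,250),(400,400))]))
for f in('scene2.npz','top2.npz'):
    p,d,X=cloud(f); hsv=cv2.cvtColor(p,cv2.COLOR_RGB2HSV)
    u=X@EX;v=X@EY
    m=(abs(u-FU)<40)&(v>FV-50)&(v<FV+75)&(hsv[...,0]>13)&(hsv[...,0]<26)&(hsv[...,1]>150)&(X[...,2]>62)
    for s,k in(('head',m&(v<FV)),('end',m&(v>FV))):
        print(f,s,k.sum(),'v',np.percentile(v[k],[0,5,95,100]).round(1),'u',np.percentile(u[k],[0,5,95,100]).round(1),'z',X[k][:,2].max().round(1))
E
```

```text
(9.57, array([554.71, 239.02, 199.91]), array([-0.65,  0.13,  0.17]), 52.1)
scene2.npz head 80 v [11.8 12.8 21.4 22.7] u [542.  545.8 575.  576.1] z 96.8
scene2.npz end 67 v [ 88.1  89.7 110.5 113.1] u [548.5 550.8 566.4 567.3] z 88.9
top2.npz head 33 v [16.2 16.4 20.8 20.9] u [536.4 538.1 566.1 568.1] z 97.2
top2.npz end 107 v [ 86.   87.5 111.3 112.8] u [542.7 543.8 562.5 563.3] z 88.7
```

View pics/c2.png

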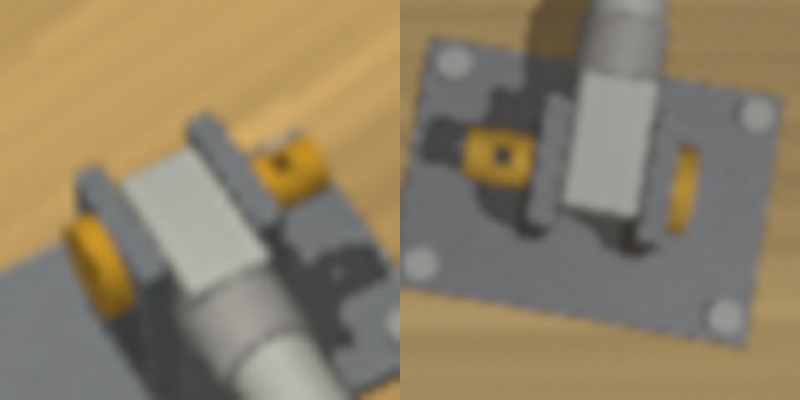

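Pin is home: the head is flush on the cheek and the hole mouth is at about top (340,201) and scene (302,224). I triangulate the hole subpixel, then squeeze the shaft to get its lateral position.

```bash
cat >> h.py <<'E'
def back(f,uv,z):
    p,d,K,R,t=load(f); r=R.T@np.array([(uv[0]-K[0,2])/K[0,0],(uv[1]-K[1,2])/K[1,1],1]); C=-R.T@t
    return C+r*(z-C[2])/r[2]
E
python3 - <<'E'
from h import *
from plant import ctrl
for f,c in(('scene2.npz',(302,224)),('top2.npz',(340,201))):
    p=np.load(f)['p'].astype(float); g=p[c[1]-2:c[1]+3,c[0]-2:c[0]+3,0]
    print(g.astype(int))
    w=np.clip(np.median(g)-10-g,0,None); ys,xs=np.mgrid[-2:3,-2:3]
    uv=(c[0]+(w*xs).sum()/w.sum(),c[1]+(w*ys).sum()/w.sum()); print(f,uv,UV(back(f,uv,84)))
ctrl.move_l(W(555.5,98,200),vel=300);ctrl.move_l(W(555.5,98,83),vel=150); ctrl.hold(.2);print(st())
ctrl.gripper_to(10,20);ctrl.hold(.3);print(st())
E
```

```text
[[160 158 158 174 187]
 [153 135 132 163 187]
 [161 124 112 144 176]
 [184 151 136 154 169]
 [195 179 170 172 169]]
scene2.npz (np.float64(301.7073170731707), np.float64(223.83739837398375)) [554.91  97.38  84.  ]
[[145 124 114 122 139]
 [142 106  86 101 135]
 [140 100  78  97 138]
 [141 116 103 115 146]
 [148 142 138 142 156]]
top2.npz (np.float64(340.046218487395), np.float64(200.7016806722689)) [553.82  97.72  84.  ]
(11.43, array([556.48,  98.06,  84.29]), array([-0.12,  0.28,  0.02]), 51.8)
(12.09, array([554.37,  97.96,  83.56]), array([-3.88, -0.84,  6.05]), 23.7)
```

```bash
python3 - <<'E'
from h import *
from plant import ctrl
R=rot(EY)
ctrl.gripper_to(52,20);ctrl.move_l(W(555,98,200),vel=300)
g=UV(np.array([490.6,291.0,0]));print(g)
ctrl.move_ptp(W(g[0],g[1],180),R)
ctrl.move_l(W(g[0],g[1],102),vel=150);ctrl.hold(.1);print(st())
print(ctrl.gripper_to(20,30));ctrl.hold(.2);print(st())
snap('scene','scene3');snap('top','top3');crop('scene3.npz',310,90,430,180,6,'pics/s3.png')
E
```

```text
[430.66 374.03   0.  ]
(14.95, array([432.02, 374.52, 103.59]), array([ 0.19,  0.08, -0.4 ]), 52.0)
False
(15.48, array([430.69, 374.53, 103.27]), array([-2.81, -0.42,  5.8 ]), 30.2)
```

View pics/s3.png

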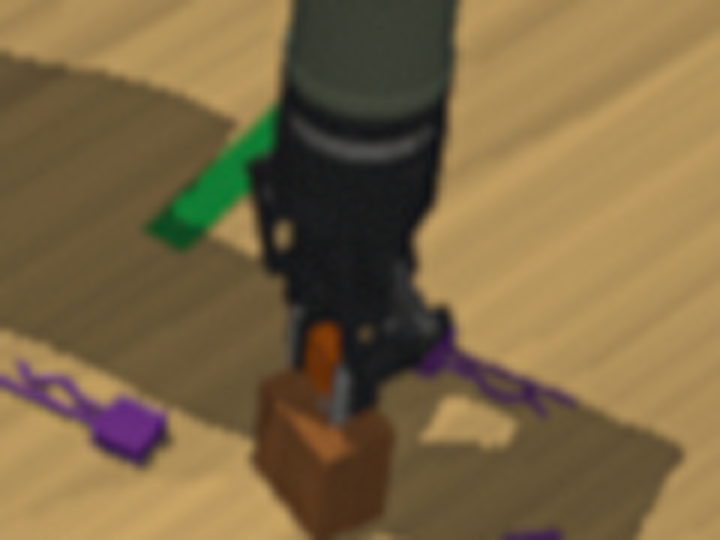

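The orange grip is held between the pads (crop 322,357), width 30 mm. I lift and carry it over.

```bash
python3 - <<'E'
from h import *
from plant import ctrl
R=rot(EY)
ctrl.move_l(W(430.7,374,225),vel=150)
ctrl.move_ptp(W(554.5,150,225),R)
ctrl.move_l(W(554.5,97.5,202),vel=120);ctrl.hold(.2);print(st())
snap('scene','scene4');snap('top','top4')
a=lambda f,b,s:cv2.resize(np.load(f)['p'][b[1]:b[3],b[0]:b[2],::-1],s,interpolation=cv2.INTER_CUBIC)
cv2.imwrite('pics/c4.png',np.hstack([a('scene4.npz',(265,165,345,245),(400,400)),a('top4.npz',(300,160,380,240),(400,400))]))
E
```

```text
(18.38, array([554.78,  98.18, 202.51]), array([-0.26,  0.55, -0.63]), 30.0)
```

View pics/c4.png

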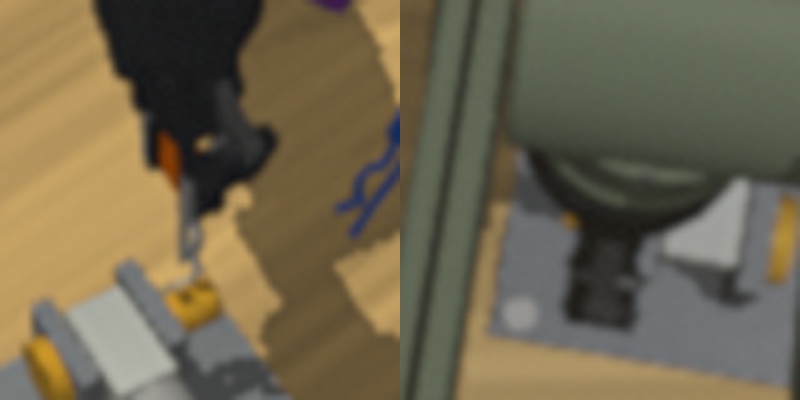

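```bash
python3 - <<'E'
from h import *
f='scene4.npz'
crop(f,285,195,325,235,15,'pics/c4b.png')
from plant import sensors
e=sensors.read_state()['eef_pos'];U=UV(e);print(U)
for s in(1,-1):
    print(s,[proj(f,W(U[0]-3*s,97.5,z)).round(1) for z in (U[2]-95.3,U[2]-75,U[2]-60,U[2]-45,U[2]-27)], 'grip',proj(f,W(U[0],97.5,U[2]-10)).round(1))
print('hole',proj(f,W(554.4,97.5,86)))
# background diff
A=np.load('scene2.npz')['p'].astype(int);B=np.load(f)['p'].astype(int);D=np.abs(A-B).sum(-1)
print(D[205:230,292:312])
E
```

```text
[554.67  98.01 202.33]
1 [array([300.9, 217.6]), array([300.8, 212.8]), array([300.7, 209.1]), array([300.5, 205.4]), array([300.4, 200.9])] grip [300.9 197.3]
-1 [array([302.1, 219.3]), array([302. , 214.5]), array([301.9, 210.8]), array([301.8, 207.1]), array([301.6, 202.6])] grip [300.9 197.3]
hole [301.63104109 223.22013211]
[[  2   1   1   1   0   1   6   8  82 159 205 265 326 360 379 380 370 260
   98  12]
 [  1   1   1   2   3   0   3   7  85 163 213 267 329 365 365 337 302 184
   59  14]
 [  0   0   3   3   1   1   5   4  70 168 222 267 322 323 260 208 171  82
   14  22]
 [  0   1   1   1   2   2   3   5  64 160 211 235 254 192 106  69  48  15
    0  52]
 [  2   1   0   1   1   2   6   4  64 156 194 178 171  87  16   1   3   3
    2  45]
 [  2   1   3   1   0   1   6   5  57 144 150 124 119  71   9   5   2   4
    4  21]
 [  1   1   1   0   1   1   5   6  59 137 118  93 115  88  21   4   3   5
    6  10]
 [  3   2   1   1   0   1   4   4  60 132 114  91 113  90  27   1   2   3
    3   1]
 [  1   0   1   0   2   1   5   4  57 133 123 116 139 100  23   2   2   1
    1   1]
 [  
[... 656 characters left out ...]
  14   2
    3   3]
 [  3   1   3   3   1   4   0   2   3   3   5  43  98 122 124  92  39   6
    1   2]
 [  3   2   0   0   1   0   1   2   2   2   2  16  43  60  59  49  29   6
    1   1]
 [  0   0   3   3   1   2   0   2   2   0   3   1   6   5   4  15  25  13
    1   0]
 [  2   3   1   0   2   1   1   1   2   1   2   4   2   4   3   6  36  22
    2   2]
 [  2   1   0   1   0   1   0   0   1   3   4   1   2   4   1   4  20  20
    4   2]
 [  1   1   4   0   1   3   3   0   1   3   2   2   1   1   1   2   4   8
    2   3]
 [  2   0   0   2   1   0   1   0   1   1   4   1   4   1   1   0   2   2
    1   1]
 [  0   2   3   3   3   0   3   3   2   1   2   1   1   3   2   1   2   1
    1   2]]
```

View pics/c4b.png

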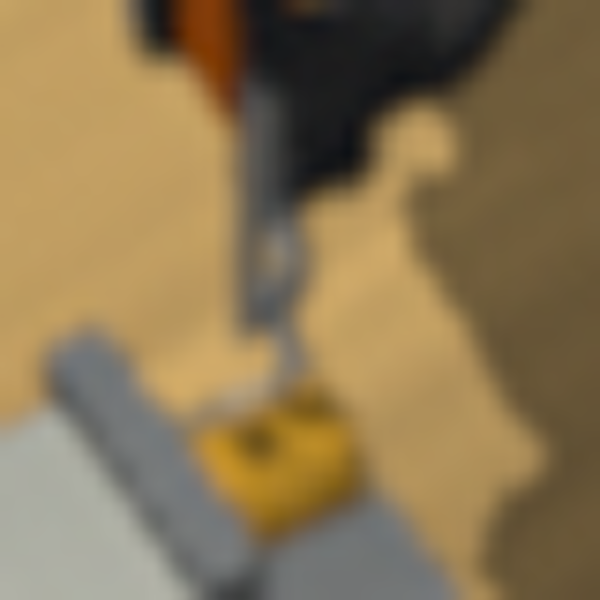

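Straight leg is the left wire (scene x≈301, tip at y≈217). The bent leg is to its right, towards +x of the fork. That makes the clip's x the fork's x, with the tip 3 mm to the -u side of the TCP. I align and descend with a force guard.

```bash
cat >> h.py <<'E'
def goto(u,v,z,vel=60,n=2):
    from plant import ctrl
    t=np.array([u,v,z],float); c=t.copy()
    for i in range(n):
        ctrl.move_l(W(*c),vel=vel); ctrl.hold(.15)
        e=st()[1]; c=c+(t-e)
    return c
E
python3 - <<'E'
from h import *
from plant import ctrl
c=goto(557.4,97.8,192,n=3); print(st(),c)
hit=ctrl.move_l(W(c[0],c[1],c[2]-34),vel=30,threshold=2.5); print(hit,st()); ctrl.hold(.15);print(st())
snap('scene','scene5');crop('scene5.npz',275,190,325,230,15,'pics/c5.png')
E
```

```text
(19.75, array([557.36,  97.8 , 191.89]), array([ 0.04, -0.42, -1.03]), 29.8) [557.4  97.8 192. ]
True (20.32, array([557.29,  97.76, 179.32]), array([ 1.77,  0.14, -1.43]), 30.0)
(20.47, array([557.24,  97.75, 179.54]), array([ 1.27,  0.55, -1.38]), 29.6)
```

View pics/c5.png

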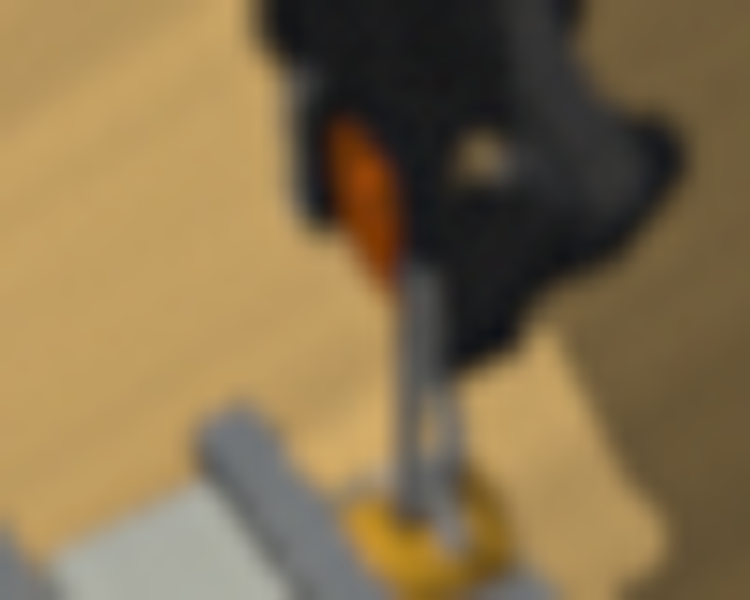

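The leg tip is at the hole mouth (crop 412,505) with only a weak force, perhaps noise. I continue with a higher guard.

```bash
python3 - <<'E'
from h import *
from plant import ctrl
hit=ctrl.move_l(W(557.4,97.8,158.5),vel=20,threshold=5); print(hit,st()); ctrl.hold(.15);print(st())
E
```

```text
True (21.33, array([558.33,  97.77, 162.42]), array([ 1.64, -0.58, -0.55]), 29.5)
(21.48, array([558.4 ,  97.77, 162.52]), array([ 2.43, -0.01, -0.3 ]), 29.9)
```

```bash
python3 - <<'E'
from h import *
from plant import ctrl
ctrl.move_l(W(558.9,97.8,162.6),vel=20);ctrl.hold(.15);print(st())
hit=ctrl.move_l(W(558.9,97.8,156.5),vel=15,threshold=5); print(hit,st()); ctrl.hold(.15);print(st())
snap('scene','scene6');crop('scene6.npz',275,190,325,230,15,'pics/c6.png')
E
```

```text
(21.88, array([558.78,  97.79, 162.5 ]), array([ 1.54,  0.42, -0.28]), 29.6)
True (22.24, array([560.17,  97.78, 158.82]), array([1.44, 0.06, 1.54]), 29.5)
(22.39, array([560.16,  97.79, 158.84]), array([0.23, 0.77, 1.05]), 29.3)
```

View pics/c6.png

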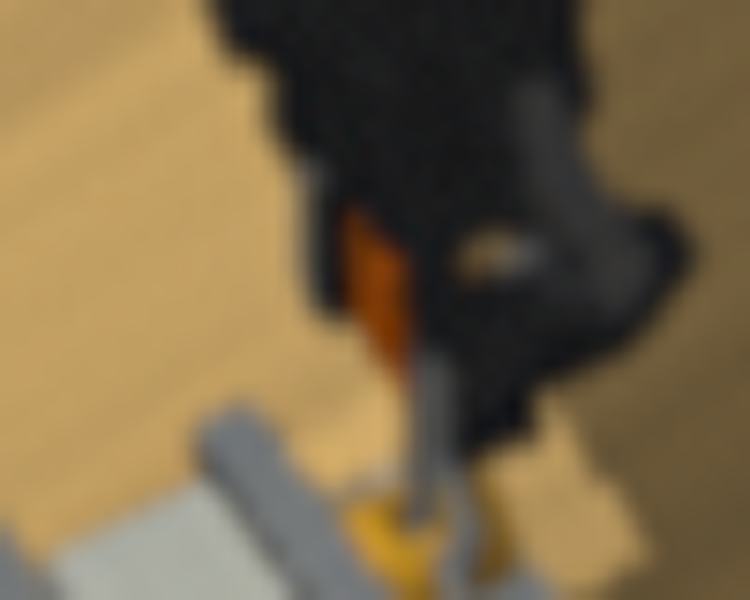

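The straight leg is inside the hole, tip about 11.5 mm below the axis. The bent leg's flare is on the shaft's near side (crop 455,560). I release it.

```bash
python3 - <<'E'
from h import *
from plant import ctrl
ctrl.gripper_to(42);ctrl.hold(.4);print(st())
snap('scene','scene7');crop('scene7.npz',275,180,325,220,15,'pics/c7.png')
ctrl.gripper_to(60);e=st()[1];ctrl.move_l(W(e[0],e[1],215),vel=80);ctrl.hold(.3);print(st())
snap('scene','scene8');a=lambda f,b,s:cv2.resize(np.load(f)['p'][b[1]:b[3],b[0]:b[2],::-1],s,interpolation=cv2.INTER_CUBIC)
cv2.imwrite('pics/c78.png',np.hstack([a('scene7.npz',(270,180,325,235),(400,400)),a('scene8.npz',(270,180,325,235),(400,400))]))
E
```

```text
(23.12, array([560.5 ,  97.75, 159.15]), array([-0.09,  0.57,  0.52]), 41.7)
(24.63, array([560.25,  97.77, 214.42]), array([-0.79,  0.35, -0.37]), 60.0)
```

View pics/c78.png

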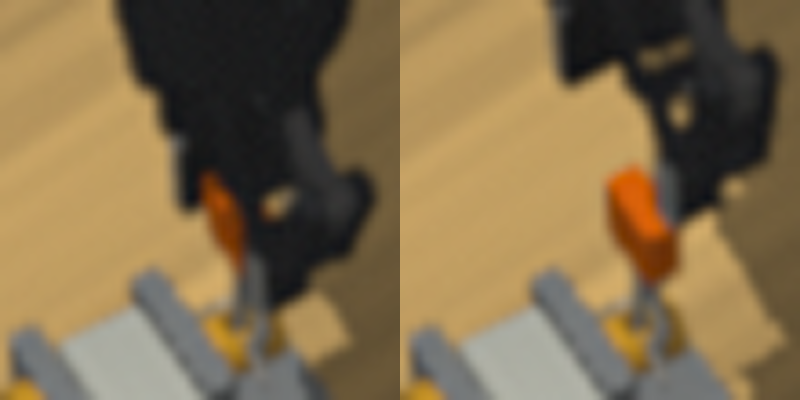

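The clip stands alone: the orange grip is upright (right panel 643,225), fingers clear. I measure where its top is for the push.

```bash
python3 - <<'E'
from h import *
p,d,X=cloud('scene8.npz'); hsv=cv2.cvtColor(p,cv2.COLOR_RGB2HSV)
u=X@EX;v=X@EY
m=(hsv[...,0]<14)&(hsv[...,1]>200)&(hsv[...,2]>120)&(abs(u-555)<50)&(abs(v-98)<40)
print(m.sum(),[np.percentile(q[m],[0,10,50,90,100]).round(1) for q in(u,v,X[...,2])])
t=m&(X[...,2]>np.percentile(X[...,2][m],97)-9)
for r in np.column_stack([u[m],v[m],X[m][:,2]])[::3]:print(r.round(1))
E
```

```text
53 [array([550.8, 554.4, 563.1, 574.6, 577. ]), array([ 90. ,  91.8,  94.5, 100.5, 104.8]), array([145.5, 149.3, 159.5, 162.7, 164.4])]
[550.8 102.2 162.8]
[553.8  97.7 161.3]
[555.8 104.8 158.8]
[554.1  97.4 157.9]
[558.8 103.1 159.4]
[562.3  95.6 164.4]
[560.7  93.7 159.9]
[563.1 100.6 157.9]
[565.3  93.8 161.1]
[558.4  92.  150.3]
[569.7  94.1 161.9]
[558.2  92.  146. ]
[573.3  92.  163.5]
[564.   91.5 149.1]
[574.2  94.2 159. ]
[574.6 102.2 153.9]
[574.4  94.  155.4]
[572.4  92.3 150.1]
```

```bash
python3 - <<'E'
from h import *
from plant import ctrl
ctrl.gripper_to(0,30)
c=goto(558,98,196,n=2);print(st())
print(ctrl.move_l(W(c[0],c[1],175),vel=30,threshold=3),st())
snap('scene','scene9')
print(ctrl.move_l(W(c[0],c[1],158.5),vel=40,threshold=30),st());ctrl.hold(.2);print(st())
snap('scene','scene10');a=lambda f,b,s:cv2.resize(np.load(f)['p'][b[1]:b[3],b[0]:b[2],::-1],s,interpolation=cv2.INTER_CUBIC)
cv2.imwrite('pics/c910.png',np.hstack([a('scene9.npz',(270,180,325,235),(400,400)),a('scene10.npz',(270,180,325,235),(400,400))]))
E
```

```text
(26.3, array([557.74,  98.  , 195.81]), array([-0.59, -0.1 , -0.15]), -0.1)
True (26.73, array([557.68,  97.99, 185.62]), array([-0.53, -0.28,  0.65]), -0.3)
False (27.62, array([557.77,  97.98, 158.31]), array([-0.9 ,  0.66,  2.52]), 0.2)
(27.82, array([557.81,  98.01, 158.35]), array([-0.17, -1.1 ,  1.98]), -0.2)
```

View pics/c910.png

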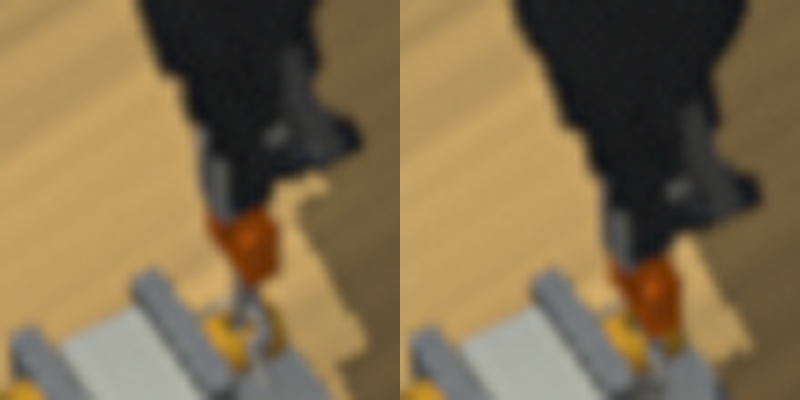

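The clip went down with the fingers (grip now at right panel 650,295). I retreat and inspect.

```bash
python3 - <<'E'
from h import *
from plant import ctrl
ctrl.move_l(W(557.8,98,260),vel=150)
ctrl.move_ptp(W(540,-150,280),rot(EY));ctrl.hold(.2);print(st())
snap('scene','scene11');snap('top','top11')
a=lambda f,b,s:cv2.resize(np.load(f)['p'][b[1]:b[3],b[0]:b[2],::-1],s,interpolation=cv2.INTER_CUBIC)
cv2.imwrite('pics/c11.png',np.hstack([a('scene11.npz',(265,195,320,250),(400,400)),a('top11.npz',(320,165,400,245),(400,400))]))
for f in('scene11.npz','top11.npz'):
    p,d,X=cloud(f); hsv=cv2.cvtColor(p,cv2.COLOR_RGB2HSV)
    u=X@EX;v=X@EY
    m=(hsv[...,0]<14)&(hsv[...,1]>200)&(hsv[...,2]>100)&(abs(u-555)<50)&(abs(v-98)<40)
    print(f,m.sum(),[np.percentile(q[m],[0,10,50,90,100]).round(1) for q in(u,v,X[...,2])])
    k=(abs(u-557)<40)&(abs(v-98)<14)&(X[...,2]>127)
    if k.sum()>5: print('top rect',k.sum(),cv2.minAreaRect(np.column_stack([u[k],v[k]]).astype(np.float32)),np.median(X[k][:,2]))
E
```

```text
(29.88, array([ 540.24, -148.44,  279.73]), array([ 0.25, -0.24,  0.48]), 0.0)
scene11.npz 70 [array([550.8, 554. , 566.1, 575. , 577.3]), array([ 91.3,  92. ,  95. ,  99.3, 102.6]), array([106.2, 114.1, 129.2, 133.3, 136.3])]
top rect 65 ((560.8429565429688, 98.28177642822266), (29.52531623840332, 13.817334175109863), 1.6505355834960938) 131.50133945819846
top11.npz 14 [array([545. , 545.4, 566.2, 572. , 572.3]), array([ 94. ,  94.4, 102.9, 105.1, 105.2]), array([127.7, 129. , 132.3, 133.6, 134. ])]
top rect 97 ((559.6753540039062, 98.76844787597656), (13.580497741699219, 29.49372100830078), 89.11912536621094) 132.6458060642339
```

View pics/c11.png

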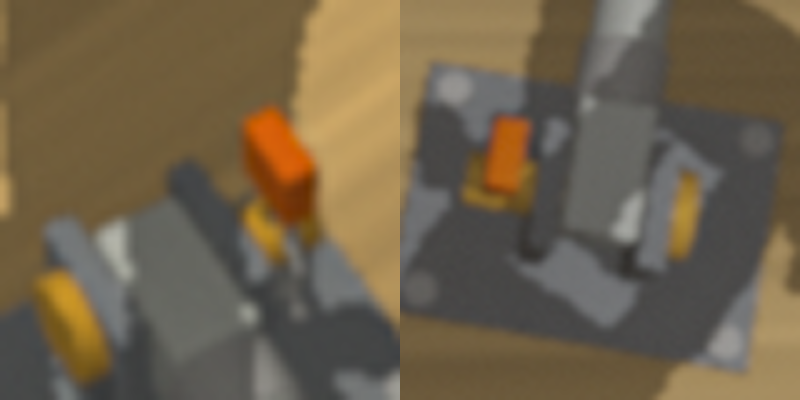

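The clip sits low: grip top at z≈132 (home is 134), upright, pin head flush. I take one closer look at the bent leg with the arm's shadow moved away.

```bash
python3 - <<'E'
from h import *
from plant import ctrl
ctrl.move_ptp(np.array([227,-528,300.]),rot(EY));ctrl.hold(.2);print(st())
snap('scene','scene12');snap('top','top12')
f='scene12.npz'
crop(f,282,200,322,240,15,'pics/c12.png')
for n,u,z in(('tip',554.4,34),('flare+20',574.4,44),('shaft under',566,63),('side',566.4,75)): print(n,((proj(f,W(u,97.7,z))-[282,200])*15+7).round())
crop('top12.npz',100,30,500,280,2,'pics/t12.png')
E
```

```text
(31.65, array([ 318.69, -478.16,  299.99]), array([-0.31, -0.21,  0.69]), 0.3)
tip [308. 527.]
flare+20 [365. 578.]
shaft under [339. 481.]
side [339. 442.]
```

View pics/c12.png

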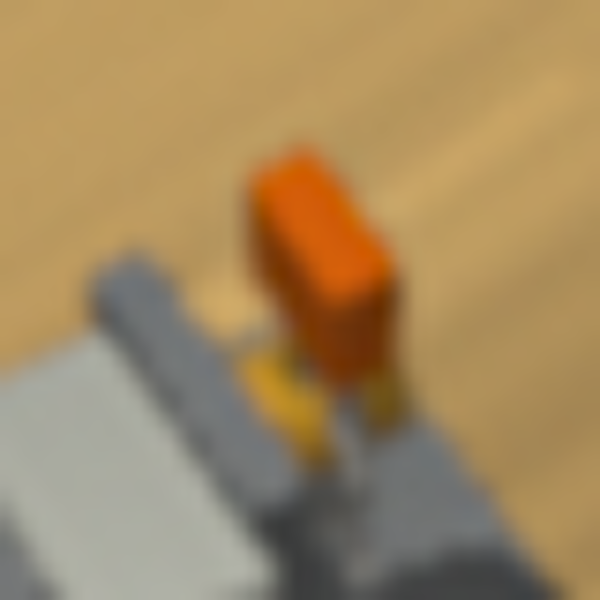

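View pics/t12.png

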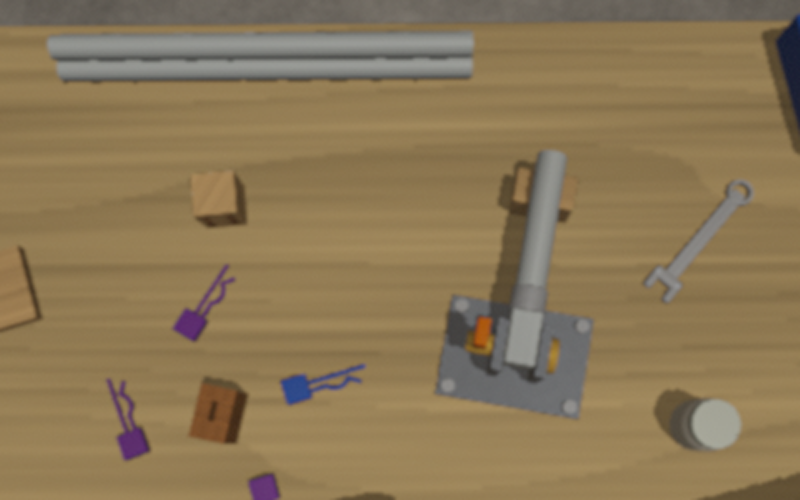

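Everything agrees: the grip is at home height, the wire of the bent leg runs down tight against the shaft (crop 350,430–480), and the jar, wrench and offcut haven't moved. I hand it in.

```bash
python3 - <<'E'
from plant import ctrl
print(ctrl.finish_job())
E
```

```text
the job is handed in; nothing more can be done
None
```

The job is handed in at about 32 s of the 58 s, and everything I could check says it succeeded. No verdict is reported.

**What I did:** I pushed the pin to its hard stop. I then gripped its shaft lightly to find its exact sideways position. I took the orange clip from the holder, started its straight leg in the cross-hole and let go; a picture showed it standing by itself. Last, I pushed it down with closed fingertips; the guarded push ran to full depth without reaching its 30 N limit and ended at about 2 N.

**Last checks:**
- **Pin:** the head is flush on the fork; the second push stopped at the same place as the first.
- **Clip depth:** the top of the orange grip is at z ≈ 132 mm (fully home would be 134), so the tip is about 42 mm below the shaft's axis.
- **Clip lean:** the grip sits 2 to 3 mm off its nominal place towards the bent leg, a lean of about 0.03 rad.
- **Other objects:** the jar, wrench and offcut look where they were in the top view. I compared them by eye only.
- **Not confirmed directly:** the bent leg's angle can't be measured in the pictures. That it snapped round is inferred from the depth, which held after I let go, and from the low final force.

**Along the way:** during insertion the guard stopped the arm at tip heights of about 84, 67 and 63.5 mm. At the last two the tool was pushed sideways about 3 mm in all. I took the last two stops as the bent leg meeting the shaft and followed that shift before letting go.

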